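# Reset the router with the reset pin

## Task

The router needs a factory reset: slide the small shutter on its sloping top fully open to uncover the recessed reset hole, then take the slim reset pin (the tool with a ball on top) from the wooden tool block, put its point straight down the hole, square to the sloping panel, and press gently until the button at the bottom is pushed well in. Keep it pressed for at least three seconds without leaning on it, and finish while still holding the pin in the gripper with the button pressed. Leave the shutter open, and leave the screwdrivers and the things on the desk where they are.

Things in the scene. Friction and masses are not known exactly. Their poses are not given: they have to be found in the camera images.
- router: Wi-Fi router, fixed to the desk: a wedge-shaped grey case 122 mm deep (x) and 182 mm wide (y) under a white sloping top panel, about 30 mm high at the front (its -x side) and 75 mm at the back, with two short black aerials 155 mm high at the back corners. Origin on the desk under its centre; x points to the back, y to its left, z up.
- panel: The router's white top panel, a slab 16 mm thick with rounded rims, 138 x 198 mm, sloping 20 degrees: it rises from the front to the back of the router. Origin at the centre of its underside; x points up the slope, y to the router's left, z is the panel's outward normal (20 degrees from vertical, leaning to the router's front). The reset hole goes straight down along -z.
- reset_hole (a point): Centre of the mouth of the reset hole, on the panel's upper face, 25 mm down the slope from the panel's centre and 30 mm to its left, with the panel's axes. Round hole 7 mm wide with straight walls; the round button lies 8 mm below the mouth. It is hidden under the shutter while that is shut. Two shutter guides 5.5 mm high run along y 15.5 mm up and down the slope from the hole.
- shutter (a joint): Travel of the shutter in m: 0 shut (its middle over the hole), 0.030 fully open; it slides along the panel's -y (to the router's right) and stays where it is left; sliding takes about 1 to 2 N.
- shutter_rib (a point): Point in the grip rib of the shutter, with the panel's axes, 11.5 mm above the panel's upper face and 4.5 mm below the top of the rib. The shutter is a grey plate 30 x 30 mm; in its middle stands the rib: 8 mm thick along the panel's y (the slide direction), 22 mm long along the slope, its top 16 mm above the panel's upper face.
- reset_button (a joint): How far the sprung reset button is pushed in, in m: 0 free, 0.005 at its hard stop. It takes about 1.5 N to begin and 4 N to reach the stop, so a gentle press with a few millimetres of travel is right.
- tool_block: Light wooden tool block, fixed to the desk, 52 mm (x) x 140 mm (y) x 42 mm high, with three holes 6.5 mm wide and 39 mm deep in a row along its y, at -43, 0 and +43 mm. Origin on the desk under its centre, z up. The three tools stand upright in the holes with the shoulders of their handles on the block's top; which stands where varies.
- reset_pin: Reset pin: a straight steel pin 4 mm thick and 36 mm long with a rounded point, in a slim smooth round black handle 12 mm thick from 36 to 82 mm above the point, with a ball 17 mm thick on top (top at 96.5 mm). Origin at the point of the pin; z runs along the tool from the point to the ball. About 30 g.
- screwdriver_a: Screwdriver in the tool block, fat ribbed black handle 20 mm thick with a flat steel cap, 98 mm long in all. Origin at its tip, z up along it. Leave it in the block.
- screwdriver_b: Like the other screwdriver, with a handle 23 mm thick. Leave it in the block.
- sticky_notes: Pad of yellow sticky notes, 76 x 76 x 13 mm, on the desk. Origin under its centre. Leave it alone.
- usb_stick: Small USB stick, 18 x 53 x 9 mm, on the desk. Origin under its centre. Leave it alone.
- stapler: Stapler, 36 x 138 x 40 mm, on the desk. Origin under its centre. Leave it alone.

How it is judged:
By the outcome, as a careful person would: the job done as asked, in the order asked, and still so for the second after the job is handed in, while the arm keeps its last pose, push and grip.
It also fails if it takes over 58 s, if anything falls off the work surface, if the arm or the gripper's body presses on something with over 40 N, if the wrist force passes 120 N, or if a joint passes its speed limit or range.

## Robot

A 6-joint arm with a two-finger parallel gripper is mounted at the origin on a cart in front of the work surface, level with it; the furniture and walls round the work are solid. World frame = base frame: x ahead of the robot, y to its left, z up, the work surface at z = 0. Lengths are in m, angles in rad, forces in N, time in s.
With the tool pointing down it reaches from about 0.325 to 0.775 m from the base axis. Payload 9.3 kg.
Tool frame: the origin (TCP) lies at the very end of the fingers, on their centre line; the grasp point (between the pads) lies 19 mm behind it (ctrl.grip_point_offset is the distance from the TCP to the grasp point, in m); z points along the fingers, y is the line along which they close (so a half turn about z gives the same grasp; the last joint's range is limited). The gripper opens to 85 mm and grips with 20 to 120 N. Pads are 22 mm wide; open, the fingers measure 114 mm over their backs; the gripper's body (76 mm by 85 mm) begins 54 mm behind the grasp point. The pads swing forward as they close: fully open they stand 13 mm farther back than shut.
Start: joints at [1.184, 0.259, 0.021, 1.334, 0, 1.418], TCP at [0.127, 0.535, 0.231] pointing down, gripper open.
Joint ranges: [-3.04, 3.04], [-0.91, 1.82], [-1.04, 1.36], [-1.92, 1.95], [-1.52, 1.45], [-3.14, 3.14]. Speed limits (rad/s): [2.22, 2.22, 2.79, 3.14, 3.14, 3.14].

## Interface

Orientations are given as a unit quaternion [w, x, y, z].
In Python, from cell import ctrl, read_camera, camera_params gives the robot as it stands.
- The arm moves only by the tool move_arm, never from a script. Its argument "moves" is a list of rows, each an object with "translation": the shift along the tool's x, y, z in cm, a list of three; "rotation": the turn, a rotation vector about the tool's x, y, z in rad, a list of three; "jaw": the closure, from -1 (fully open) to 1 (shut). In form: [{"translation": [tx, ty, tz], "rotation": [rx, ry, rz], "jaw": jaw}, ...]. A call has 1 to 20 rows; each row is the pose to reach, as a shift and turn from the pose commanded when the call began, along the tool's axes at that moment; what a row does not reach only later rows make up. A row lasts 1/8 s, in which the tool goes at most 62.5 mm and 10.7 degrees, less where a joint would pass 70% of its speed; a pose out of reach is approached as far as the arm can. A call with a gripper value outside its range is refused whole. The fingers move at their own pace and stop on an object; "newtons" is the grip in N (left out, the last holds). Time passes only in rows, so rows that repeat a pose let the fingers close. It gives the time, the measured TCP pose, the force, the opening and the grip force at its end, in the units of the state.
- ctrl.sense(): the state, without advancing time (a new reading comes with each control period).
- read_camera(name): name is "side" or "top" or "wrist"; returns the picture (384x512x3 uint8, blue, green, red); there is no depth.
- camera_params(name): a dict with "mtx" (3x3 intrinsics, pixels), "cam_to_world" (4x4, takes a point from camera to world coordinates); the wrist camera has in their place "mount" (4x4, takes a point from camera to tool coordinates, whose origin is the TCP and whose axes are the flange's). Camera axes: x right, y up, looking along -z (the intrinsics and any distortion apply to the point x, -y, -z); pixel columns grow to the right and rows downward; lengths in m; the calibration is good to about 2 mm. A picture is of the moment at which its call begins: read the wrist's pose just before it. camera_params takes no time and is no camera call.
- ctrl.job_done(): hands the job in; it is judged then, once.
The state is a dict: "time": time; "joint_positions": joint angles; "joint_vel": joint speeds; "joint_efforts": joint torques, N m; "position": TCP position; "orientation": TCP orientation; "force": force on the tool from outside, world axes, zero at the start; "moment": the same for the moment, N m; "grip_width": finger opening in m; "finger_force": force on a finger pad.
Only numpy, scipy, OpenCV 4.12 (cv2) and the standard library are available. Lean on these libraries where they do the work, as an engineer would, in place of code of your own. Each camera call takes 0.05 s, during which the arm holds its last target. There are 200 camera calls.

## Working session

There is one attempt and no reset: what is moved stays moved. The work goes in short steps, Python scripts to look and compute and a tool call to move; the robot and the scene stay as the last step left them, time stands still between calls to the robot, and variables do not carry over. Pictures are saved under pics/ and viewed, at most 10 in all, crops included, and the job is handed in when it is done.

Besides the shell and the picture viewer there is one more tool, called in YAML: its name, and indented under it one key for each argument. move_arm: Moves the arm, as the interface text tells. Its arguments: {"type":"object","properties":{"moves":{"type":"array","items":{"type":"object","properties":{"translation":{"type":"array","items":{"type":"number"}},"rotation":{"type":"array","items":{"type":"number"}},"jaw":{"type":"number"}}}},"newtons":{"type":"number"}},"required":["moves"]}

```bash
ls; mkdir -p pics; python3 - <<'E'
from cell import ctrl, read_camera, camera_params
import cv2, numpy as np
np.set_printoptions(precision=4,suppress=True)
print(ctrl.sense())
for n in ("side","top","wrist"):
    cv2.imwrite(f"pics/{n}0.png",read_camera(n)); print(n,camera_params(n))
E
```

```text
pics
{'time': 0.0, 'joint_positions': array([ 1.1844,  0.2592,  0.0208,  1.3337, -0.    ,  1.4182]), 'joint_vel': array([ 0.0006,  0.0004, -0.0019, -0.0006, -0.0006, -0.0002]), 'joint_efforts': array([  0.0005, -55.5641,  34.4531,   0.0138,  -0.0002,   0.    ]), 'position': array([0.1273, 0.5348, 0.2307]), 'orientation': array([-0.0002,  0.1166,  0.9932, -0.0007]), 'force': array([0.0215, 0.1994, 0.0899]), 'moment': array([-0.0243, -0.0311, -0.0296]), 'finger_force': 0.0, 'grip_width': 0.0854388148403594}
side {'mtx': array([[347.1604,   0.    , 258.0781],
       [  0.    , 347.1604, 193.0842],
       [  0.    ,   0.    ,   1.    ]]), 'cam_to_world': array([[ 0.8197,  0.2541, -0.5134, -0.0073],
       [-0.5727,  0.378 , -0.7274, -0.9487],
       [ 0.0092,  0.8903,  0.4554,  0.5411],
       [ 0.    ,  0.    ,  0.    ,  1.    ]])}
top {'mtx': array([[353.7351,   0.    , 253.1453],
       [  0.    , 353.7351, 191.0125],
       [  0.    ,   0.    ,   1.    ]]), 'cam_to_world': array([[ 0.0175,  0.9854, -0.1696,  0.3543],
       [-0.9998,  0.0185,  0.0038, -0.2007],
       [ 0.0069,  0.1695,  0.9855,  1.0601],
       [ 0.    ,  0.    ,  0.    ,  1.    ]])}
wrist {'mtx': array([[264.2677,   0.    , 258.451 ],
       [  0.    , 264.2677, 191.945 ],
       [  0.    ,   0.    ,   1.    ]]), 'mount': array([[-0.0003,  0.9648,  0.2632,  0.0651],
       [ 1.    ,  0.0001,  0.0009, -0.0003],
       [ 0.0008,  0.2632, -0.9648, -0.1426],
       [ 0.    ,  0.    ,  0.    ,  1.    ]])}
```

View pics/top0.png

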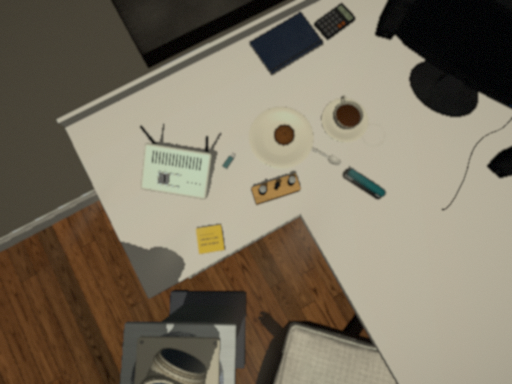

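View pics/side0.png

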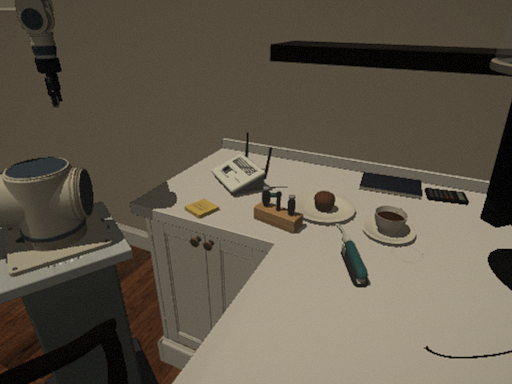

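The top view shows the router at about (177,170), its shutter at about (163,178), and the tool block at about (276,187). The side view shows the router at (240,172) and the block at (278,215). I'll zoom in on both.

```bash
python3 - <<'E'
import cv2, numpy as np
t=cv2.imread("pics/top0.png");s=cv2.imread("pics/side0.png")
a=cv2.resize(t[120:210,130:310],None,fx=4.4,fy=4.4,interpolation=cv2.INTER_CUBIC)[:, :792]
b=cv2.resize(s[145:240,205:310],None,fx=5.5,fy=5.5,interpolation=cv2.INTER_CUBIC)
cv2.imwrite("pics/a.png",a);cv2.imwrite("pics/b.png",b);print(a.shape,b.shape)
E
```

```text
(396, 792, 3) (522, 578, 3)
```

View pics/a.png

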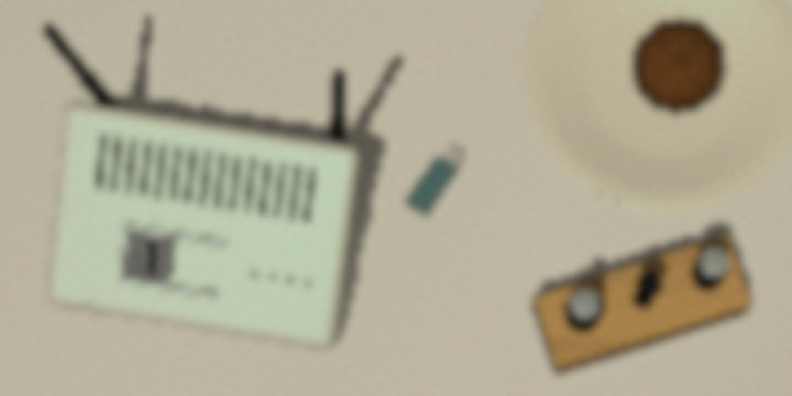

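View pics/b.png

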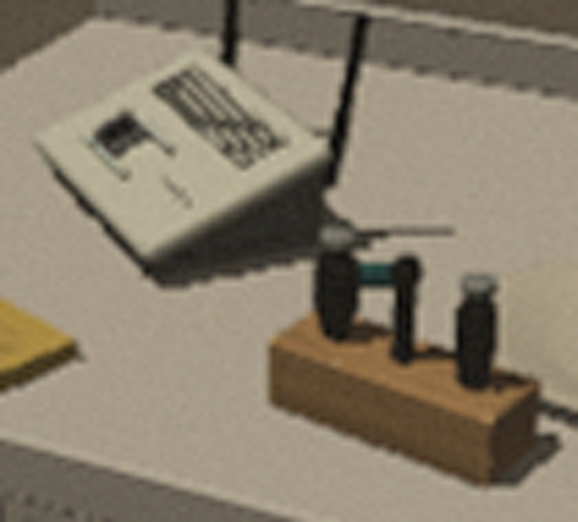

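The pin is the thin tool with the ball, in the middle hole: top crop (648,285), side crop (406,270). The shutter is at (150,257) in the top crop. Next I'll fit coarse poses using both cameras.

```bash
cat > h.py <<'E'
import numpy as np, cv2
from scipy.spatial.transform import Rotation as R
from scipy.optimize import least_squares
np.set_printoptions(precision=4,suppress=True)
def proj(P,mtx,T):
    p=(np.atleast_2d(P)-T[:3,3])@T[:3,:3]
    q=p*[1,-1,-1]; q=q/q[:,2:]
    return (q@mtx.T)[:,:2]
def wristT(cp,s):
    w,x,y,z=s["orientation"]; T=np.eye(4); T[:3,:3]=R.from_quat([x,y,z,w]).as_matrix(); T[:3,3]=s["position"]
    return T@cp["mount"]
def panel(x,y,yaw,zc=0.0525):   # returns rotation, origin of panel
    Rz=R.from_euler('z',yaw).as_matrix(); Rp=Rz@R.from_euler('y',-20,degrees=True).as_matrix()
    return Rp,np.array([x,y,zc])
def pp(q,P,zc=0.0525):
    Rp,o=panel(*q[:3],zc); return np.atleast_2d(P)@Rp.T+o
def blk(q,P):
    return np.atleast_2d(P)@R.from_euler('z',q[2]).as_matrix().T+[q[0],q[1],0]
E
python3 - <<'E'
from h import *; from cell import camera_params
ct,cs=camera_params("top"),camera_params("side")
t=lambda L:np.array(L)/4.4+[130,120]; s=lambda L:np.array(L)/5.5+[205,145]
pt=lambda P:proj(P,ct["mtx"],ct["cam_to_world"]); ps=lambda P:proj(P,cs["mtx"],cs["cam_to_world"])
c=np.array([[-69,99,13],[-69,-99,13],[69,-99,13],[69,99,13]])/1000
ot=t([(52,298),(328,345),(357,145),(72,103)]); os_=s([(38,140),(148,262),(325,150),(195,52)])
sh=np.array([[-.025,.03,.032]])
f=lambda q:np.r_[(pt(pp(q,c))-ot).ravel(),(ps(pp(q,c))-os_).ravel(),(pt(pp(q,sh))-t([(150,257)])).ravel()]
r=least_squares(f,[.5,.0,-.1]);print(r.x,r.fun.round(1)); 
cb=np.array([[-26,70,42],[-26,-70,42],[26,-70,42],[26,70,42]])/1000
bt=t([(558,370),(748,303),(722,232),(535,295)]); bs=s([(270,345),(488,415),(540,380),(310,315)])
pin=np.array([[0,0,.0925]])
g=lambda q:np.r_[(pt(blk(q,cb))-bt).ravel(),(ps(blk(q,cb))-bs).ravel(),(ps(blk(q,pin))-s([(406,269)])).ravel()]
r2=least_squares(g,[.45,-.25,.3]);print(r2.x,r2.fun.round(1))
print("hole,rib",pp(r.x,[[-.025,.03,.016],[-.025,.03,.0275]]))
E
```

```text
[ 0.5834  0.015  -0.1456] [-0.9  1.4  3.1  1.7  3.   0.1 -0.7 -1.4 -2.2 -3.4 -1.6 -4.1  1.9 -3.9
  1.2 -4.7 -0.2  0.7]
[ 0.5397 -0.2713  0.3602] [-0.3  0.2  1.5 -0.5  1.1 -0.7 -1.1  0.6 -1.7 -0.8  0.6  1.   0.1 -0.5
  0.9 -2.2 -0.8  0.7]
hole,rib [[0.5591 0.0489 0.059 ]
 [0.5552 0.0494 0.0698]]
```

```bash
cat >> h.py <<'E'
def Rq(s):
    w,x,y,z=s["orientation"]; return R.from_quat([x,y,z,w]).as_matrix()
def rel(s,Rt,pt):
    R0=Rq(s); return (R0.T@(pt-s["position"]))*100, R.from_matrix(R0.T@Rt).as_rotvec()
def toolR(zdir,ydir):
    z=zdir/np.linalg.norm(zdir); y=ydir-z*(ydir@z); y/=np.linalg.norm(y)
    return np.c_[np.cross(y,z),y,z]
def panel_tool(q): # tool square to panel, y along panel y
    Rp,_=panel(*q[:3]); return toolR(-Rp[:,2],Rp[:,1])
E
python3 - <<'E'
from h import *; from cell import ctrl
q=[.5834,.015,-.1456]; s=ctrl.sense()
print(rel(s,panel_tool(q),pp(q,[-.025,.03,.0275+.09])[0]))
E
```

```text
(array([-49.8005, -37.5721,   7.6769]), array([-0.0164, -0.349 , -0.0871]))
```

move_arm:
  moves:
    - {"translation": [-25, -19, 2], "rotation": [0, -0.17, -0.04], "jaw": -1}
    - {"translation": [-25, -19, 2], "rotation": [0, -0.17, -0.04], "jaw": -1}
    - {"translation": [-25, -19, 2], "rotation": [0, -0.17, -0.04], "jaw": -1}
    - {"translation": [-25, -19, 2], "rotation": [0, -0.17, -0.04], "jaw": -1}
    - {"translation": [-25, -19, 2], "rotation": [0, -0.17, -0.04], "jaw": -1}
    - {"translation": [-49.8, -37.6, 7.7], "rotation": [-0.016, -0.349, -0.087], "jaw": -1}
    - {"translation": [-49.8, -37.6, 7.7], "rotation": [-0.016, -0.349, -0.087], "jaw": -1}
    - {"translation": [-49.8, -37.6, 7.7], "rotation": [-0.016, -0.349, -0.087], "jaw": -1}
    - {"translation": [-49.8, -37.6, 7.7], "rotation": [-0.016, -0.349, -0.087], "jaw": -1}
    - {"translation": [-49.8, -37.6, 7.7], "rotation": [-0.016, -0.349, -0.087], "jaw": -1}
    - {"translation": [-49.8, -37.6, 7.7], "rotation": [-0.016, -0.349, -0.087], "jaw": -1}
    - {"translation": [-49.8, -37.6, 7.7], "rotation": [-0.016, -0.349, -0.087], "jaw": -1}
    - {"translation": [-49.8, -37.6, 7.7], "rotation": [-0.016, -0.349, -0.087], "jaw": -1}

```text
time: 1.78
position: [0.524, 0.055, 0.1544]
orientation: [0.173, 0.071, 0.982, -0.012]
force: [-0.1, -0.2, -0.2]
grip_width: 0.0852
finger_force: 0.0
```

```bash
python3 - <<'E'
from h import *; from cell import *
q=[.5834,.015,-.1456]; s=ctrl.sense(); im=read_camera("wrist"); cv2.imwrite("pics/w1.png",cv2.resize(im,(768,576),interpolation=cv2.INTER_CUBIC))
print(s["position"],s["time"],rel(s,panel_tool(q),pp(q,[-.025,.03,.0275+.09])[0]))
cp=camera_params("wrist");T=wristT(cp,s)
print(1.5*proj(pp(q,[[-.025,.03,.032],[-.069,.099,.016],[-.069,-.099,.016],[.069,.099,.016]]),cp["mtx"],T))
E
```

```text
[0.524  0.055  0.1544] 1.775 (array([-0.0806, -0.0959,  0.0383]), array([0.0012, 0.0001, 0.001 ]))
[[386.9507 294.1355]
 [500.4221 217.4449]
 [174.9149 217.1426]
 [485.4814 416.8399]]
```

View pics/w1.png

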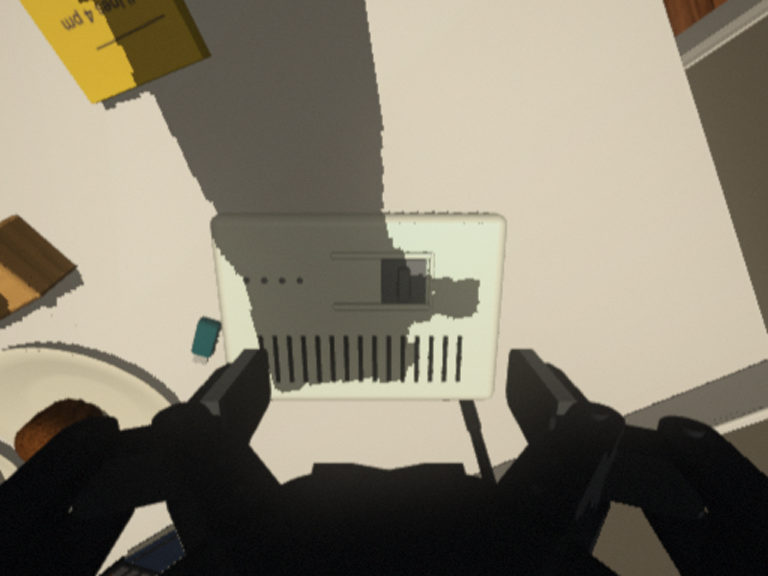

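The panel corners sit at (212,215), (505,215), (493,398) and (229,400). The shutter plate spans (381,260)–(428,304), with the rib at about (403,282). The panel looks smaller than predicted, so it must be lower. I'll refit with the height free.

```bash
python3 - <<'E'
from h import *; from cell import *
cp=camera_params("wrist"); s=ctrl.sense(); T=wristT(cp,s)
ct,cs=camera_params("top"),camera_params("side")
t=lambda L:np.array(L)/4.4+[130,120]; s_=lambda L:np.array(L)/5.5+[205,145]
c=np.array([[-69,-99,9],[-69,99,9],[69,99,9],[69,-99,9]])/1000
ow=np.array([(211,213),(507,213),(494,400),(228,401)])/1.5
pl=np.array([[-40,45,19],[-40,15,19],[-10,45,19],[-10,15,19]])/1000
opl=np.array([(428,259),(381,259),(429,304),(381,304)])/1.5
rb=np.array([[-.025,.03,.032]]); orb=np.array([(403.5,282)])/1.5
W=lambda P,q:proj(pp(q,P,q[3]),cp["mtx"],T)
f=lambda q:np.r_[(W(c,q)-ow).ravel(),(W(pl,q)-opl).ravel(),(W(rb,q)-orb).ravel()]
for g in (f,lambda q:f(q)[:8],lambda q:f(q)[8:]):
  r=least_squares(g,[.58,.015,-.15,.05]);print(r.x,(f(r.x)*1.5).round(1),pp(r.x,[-.025,.03,.016],r.x[3]))
q=r.x
E
```

```text
[ 0.5891  0.0258 -0.1453  0.0391] [-2.5 -0.3  1.9 -0.  -0.1 -0.6  2.2 -1.8 -0.7  0.1  0.4  0.1 -2.9 -1.1
  0.5 -1.2  1.4  4.4] [[0.5647 0.0597 0.0456]]
[ 0.5897  0.0254 -0.1464  0.0389] [-2.5  0.4  1.4  1.  -0.7 -0.1  2.  -1.5 -1.1  1.   0.1  0.9 -3.4 -0.4
  0.2 -0.5  1.   5.2] [[0.5654 0.0593 0.0454]]
[ 0.5847  0.0268 -0.1276  0.0458] [-8.7  0.2  4.9 -4.6  5.2  1.2  0.4  3.1 -0.1 -1.5 -0.5 -0.8 -1.6 -1.2
  0.5 -0.6  1.6  4. ] [[0.5598 0.0602 0.0522]]
```

```bash
python3 - <<'E'
from h import *; from cell import *
q=[.589,.0256,-.1455]; s=ctrl.sense()
print(rel(s,panel_tool(q),pp(q,[-.025,.03,.016+.045],.039)[0]))
E
```

```text
(array([0.0237, 1.0088, 7.1113]), array([0.0013, 0.0006, 0.0012]))
```

move_arm:
  moves:
    - {"translation": [0, 1, 4], "rotation": [0.001, 0, 0.001], "jaw": -0.2}
    - {"translation": [0, 1, 7.1], "rotation": [0.001, 0, 0.001], "jaw": -0.2}
    - {"translation": [0, 1, 7.1], "rotation": [0.001, 0, 0.001], "jaw": -0.2}
    - {"translation": [0, 1, 7.1], "rotation": [0.001, 0, 0.001], "jaw": -0.2}

```text
time: 2.33
position: [0.5502, 0.061, 0.0887]
orientation: [0.174, 0.072, 0.982, -0.013]
force: [0.1, 0.5, 0.8]
grip_width: 0.0513
finger_force: 0.0
```

```bash
python3 - <<'E'
from h import *; from cell import *
q=[.589,.0256,-.1455]; s=ctrl.sense(); im=read_camera("wrist"); cv2.imwrite("pics/w2.png",cv2.resize(im,(768,576),interpolation=cv2.INTER_CUBIC))
print(s["position"],s["time"],rel(s,panel_tool(q),pp(q,[-.025,.03,.016+.045],.039)[0]))
cp=camera_params("wrist");T=wristT(cp,s)
print(1.5*proj(pp(q,[[-.025,.03,.032],[-.040,.015,.019],[-.010,.045,.019],[-.069,.099,.009],[-.069,-.099,.009]],.039),cp["mtx"],T))
E
```

```text
[0.5502 0.061  0.0887] 2.325 (array([0.1143, 0.0588, 0.0624]), array([ 0.    ,  0.0011, -0.0004]))
[[390.199  324.0133]
 [358.9768 285.2628]
 [419.9068 342.9939]
 [531.7803 222.3744]
 [125.347  222.5311]]
```

View pics/w2.png

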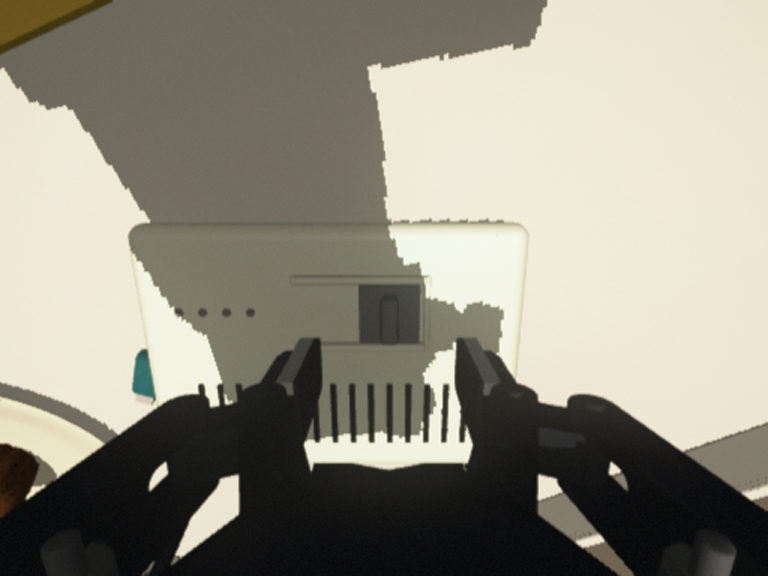

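The prediction matches: the plate is at (359,284)–(421,343) and the rib at (389,319). I'll descend over the rib with the jaw part open and stop low.

move_arm:
  moves:
    - {"translation": [0.05, 0, 1.5], "rotation": [0, 0, 0], "jaw": 0.3}
    - {"translation": [0.05, 0, 3], "rotation": [0, 0, 0], "jaw": 0.4}
    - {"translation": [0.05, 0, 3.7], "rotation": [0, 0, 0], "jaw": 0.4}
    - {"translation": [0.05, 0, 3.7], "rotation": [0, 0, 0], "jaw": 0.4}
    - {"translation": [0.05, 0, 3.7], "rotation": [0, 0, 0], "jaw": 0.4}
  newtons: 20

```text
time: 3.0
position: [0.5624, 0.0585, 0.053]
orientation: [0.173, 0.072, 0.982, -0.013]
force: [-0.3, 0.4, -0.4]
grip_width: 0.0253
finger_force: 0.0
```

No contact yet, so I'll close on the rib.

move_arm:
  moves:
    - {"translation": [0, 0, 0], "rotation": [0, 0, 0], "jaw": 0.7}
    - {"translation": [0, 0, 0], "rotation": [0, 0, 0], "jaw": 1}
    - {"translation": [0, 0, 0], "rotation": [0, 0, 0], "jaw": 1}
    - {"translation": [0, 0, 0], "rotation": [0, 0, 0], "jaw": 1}
  newtons: 20

```text
time: 3.5
position: [0.5625, 0.0585, 0.0531]
orientation: [0.174, 0.072, 0.982, -0.013]
force: [-3.7, 0.4, 6.5]
grip_width: 0.0072
finger_force: 23.6
```

move_arm:
  moves:
    - {"translation": [0, 0, -0.1], "rotation": [0, 0, 0], "jaw": 1}
    - {"translation": [0, -0.6, -0.1], "rotation": [0, 0, 0], "jaw": 1}
    - {"translation": [0, -1.2, -0.1], "rotation": [0, 0, 0], "jaw": 1}
    - {"translation": [0, -1.8, -0.1], "rotation": [0, 0, 0], "jaw": 1}
    - {"translation": [0, -2.4, -0.1], "rotation": [0, 0, 0], "jaw": 1}
    - {"translation": [0, -2.8, -0.1], "rotation": [0, 0, 0], "jaw": 1}
    - {"translation": [0, -3.0, -0.1], "rotation": [0, 0, 0], "jaw": 1}
    - {"translation": [0, -3.1, -0.1], "rotation": [0, 0, 0], "jaw": 1}
    - {"translation": [0, -3.1, -0.1], "rotation": [0, 0, 0], "jaw": 1}
  newtons: 20

```text
time: 4.62
position: [0.5582, 0.0299, 0.0532]
orientation: [0.174, 0.071, 0.982, -0.01]
force: [7.9, 10.7, -9.0]
grip_width: 0.007
finger_force: 21.7
```

move_arm:
  moves:
    - {"translation": [0, 0.05, 0], "rotation": [0, 0, 0], "jaw": 0.5}
    - {"translation": [0, 0.05, 0], "rotation": [0, 0, 0], "jaw": 0.5}
    - {"translation": [0, 0.05, -1.5], "rotation": [0, 0, 0], "jaw": 0.2}
    - {"translation": [0, 0.05, -4], "rotation": [0, 0, 0], "jaw": 0}
    - {"translation": [0, 1.5, -5], "rotation": [0, 0, 0], "jaw": 0}
    - {"translation": [0, 3.0, -5], "rotation": [0, 0, 0], "jaw": 0}
    - {"translation": [0, 3.0, -5], "rotation": [0, 0, 0], "jaw": 0}
    - {"translation": [0, 3.0, -5], "rotation": [0, 0, 0], "jaw": 0}

```text
time: 5.62
position: [0.5446, 0.0605, 0.0998]
orientation: [0.173, 0.072, 0.982, -0.013]
force: [-0.7, 1.0, 0.3]
grip_width: 0.0426
finger_force: 0.0
```

```bash
python3 - <<'E'
from h import *; from cell import *
q=[.589,.0256,-.1455]; s=ctrl.sense(); im=read_camera("wrist"); cv2.imwrite("pics/w3.png",cv2.resize(im[130:330,180:400],None,fx=3,fy=3,interpolation=cv2.INTER_CUBIC));cv2.imwrite("pics/w3full.png",im); np.save("w3.npy",wristT(camera_params("wrist"),s))
print(s["position"],s["time"])
cp=camera_params("wrist");T=wristT(cp,s)
print(3*(proj(pp(q,[[-.025,.03,.016],[-.025,0,.032],[-.040,-.015,.019],[-.010,.015,.019],[-.069,.099,.009],[-.069,-.099,.009]],.039),cp["mtx"],T)-[180,130]))
E
```

```text
[0.5446 0.0605 0.0998] 5.625
[[ 244.9573  225.8344]
 [ 123.4827  246.0963]
 [  69.7861  173.8322]
 [ 188.6127  282.9455]
 [ 511.6543   55.614 ]
 [-252.5091   55.9654]]
```

View pics/w3.png

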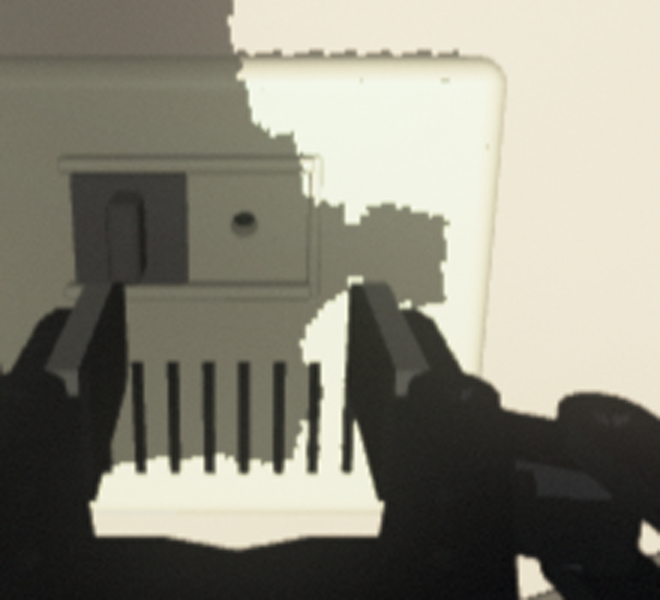

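The shutter is fully open: its plate edge at x 70–188 matches the fully-open prediction. The hole is visible at (244.5,224), within about 0.5 mm of the model. Next, over the tool block.

```bash
python3 - <<'E'
from h import *; from cell import *
s=ctrl.sense(); Rt=toolR(np.array([0,0,-1.]),np.array([np.cos(.36),np.sin(.36),0]))
print(rel(s,Rt,np.array([.54,-.266,.20])), rel(s,Rt,np.array([.54,0.06,.22])))
E
```

```text
(array([ -7.4618, -32.3437,  -7.9456]), array([0.1849, 0.3145, 1.053 ])) (array([ -3.6683,  -0.094 , -11.4566]), array([0.1849, 0.3145, 1.053 ]))
```

move_arm:
  moves:
    - {"translation": [0, 0, -5], "rotation": [0, 0, 0], "jaw": -0.5}
    - {"translation": [-3, -3, -11], "rotation": [0.03, 0.05, 0.16], "jaw": -1}
    - {"translation": [-4, -9, -11], "rotation": [0.06, 0.1, 0.33], "jaw": -1}
    - {"translation": [-5, -15, -10], "rotation": [0.09, 0.15, 0.5], "jaw": -1}
    - {"translation": [-6, -20, -9], "rotation": [0.12, 0.2, 0.67], "jaw": -1}
    - {"translation": [-6.5, -25, -8], "rotation": [0.15, 0.25, 0.84], "jaw": -1}
    - {"translation": [-7.5, -30, -8], "rotation": [0.17, 0.29, 0.97], "jaw": -1}
    - {"translation": [-7.5, -32.3, -8], "rotation": [0.185, 0.315, 1.053], "jaw": -1}
    - {"translation": [-7.5, -32.3, -8], "rotation": [0.185, 0.315, 1.053], "jaw": -1}
    - {"translation": [-7.5, -32.3, -8], "rotation": [0.185, 0.315, 1.053], "jaw": -1}
    - {"translation": [-7.5, -32.3, -8], "rotation": [0.185, 0.315, 1.053], "jaw": -1}

```text
time: 7.05
position: [0.5402, -0.2648, 0.2016]
orientation: [0.0, 0.569, 0.823, 0.0]
force: [0.7, -1.1, -0.1]
grip_width: 0.0854
finger_force: 0.0
```

```bash
python3 - <<'E'
from h import *; from cell import *
s=ctrl.sense(); im=read_camera("wrist"); cv2.imwrite("pics/w4.png",cv2.resize(im,(768,576),interpolation=cv2.INTER_CUBIC))
print(s["position"],s["time"],Rq(s))
cp=camera_params("wrist");T=wristT(cp,s)
print(1.5*proj(blk([.5397,-.2713,.36],[[0,0,.0995],[0,.043,.104],[0,-.043,.104],[-.026,.07,.042],[-.026,-.07,.042],[.026,-.07,.042],[.026,.07,.042]]),cp["mtx"],T))
E
```

```text
[ 0.5402 -0.2648  0.2016] 7.05 [[-0.3535  0.9354  0.0012]
 [ 0.9354  0.3535  0.0001]
 [-0.0003  0.0012 -1.    ]]
[[381.7911 294.6425]
 [381.4818 228.3133]
 [381.8854 359.039 ]
 [347.2734 181.4077]
 [351.6452 356.1851]
 [414.3365 356.2306]
 [417.9109 181.4826]]
```

View pics/w4.png

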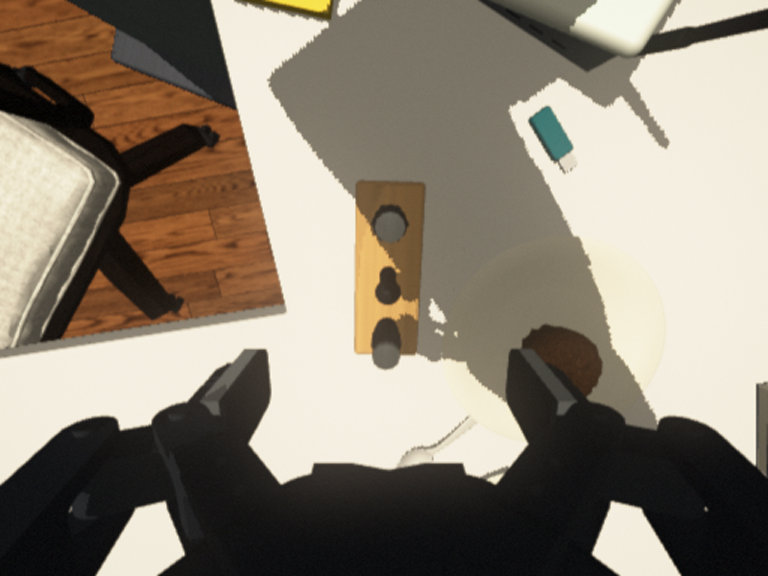

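The ball is at (388,292) and the screwdriver caps are at (390,223) and (386,348). The block-top corners are (356,182), (425,183), (355,353) and (418,354).

```bash
python3 - <<'E'
from h import *; from cell import *
s=ctrl.sense(); cp=camera_params("wrist");T=wristT(cp,s)
P=np.array([[0,0,.094],[-.026,.07,.042],[-.026,-.07,.042],[.026,-.07,.042],[.026,.07,.042]])
o=np.array([(388,290.5),(356,182),(355,353),(418,354),(425,183)])/1.5
for dz in (0,.004,.008,None):
  def f(q):
    return (proj(blk(q,P)-[0,0,dz if dz is not None else q[3]],cp["mtx"],T)-o).ravel()
  r=least_squares(f,[.54,-.27,.36,0][:4 if dz is None else 3]); print(dz,r.x,(r.fun*1.5).round(1))
q=r.x
Rt=toolR(np.array([0,0,-1.]),np.array([np.cos(q[2]),np.sin(q[2]),0]))
print(rel(s,Rt,np.array([q[0],q[1],.125])))
E
```

```text
0 [ 0.5436 -0.2692  0.3394] [ 0.4  0.8 -1.  -2.2  0.1  1.8 -0.3  2.   0.7 -1.6]
0.004 [ 0.5439 -0.27    0.3394] [ 0.4  0.4 -0.5 -1.1  0.5  0.7 -0.6  0.9  0.1 -0.5]
0.008 [ 0.5442 -0.2707  0.3394] [ 0.4 -0.1 -0.1  0.   0.9 -0.4 -1.  -0.2 -0.3  0.6]
None [ 0.544  -0.2704  0.3394  0.0064] [ 0.4  0.1 -0.2 -0.4  0.7 -0.  -0.8  0.2 -0.2  0.1]
(array([-0.6627,  0.1445,  7.6739]), array([0.0013, 0.0004, 0.0219]))
```

move_arm:
  moves:
    - {"translation": [-0.65, 0.15, 4], "rotation": [0, 0, -0.02], "jaw": -1}
    - {"translation": [-0.65, 0.15, 8], "rotation": [0, 0, -0.02], "jaw": -1}
    - {"translation": [-0.65, 0.15, 12], "rotation": [0, 0, -0.02], "jaw": -0.6}
    - {"translation": [-0.65, 0.15, 14.5], "rotation": [0, 0, -0.02], "jaw": -0.3}
    - {"translation": [-0.65, 0.15, 15.2], "rotation": [0, 0, -0.02], "jaw": 0}
    - {"translation": [-0.65, 0.15, 15.2], "rotation": [0, 0, -0.02], "jaw": 0.2}
    - {"translation": [-0.65, 0.15, 15.2], "rotation": [0, 0, -0.02], "jaw": 0.2}
  newtons: 25

```text
time: 7.98
position: [0.5447, -0.2715, 0.0508]
orientation: [0.001, 0.561, 0.828, 0.0]
force: [0.5, 0.5, -1.0]
grip_width: 0.0338
finger_force: 0.0
```

```bash
python3 - <<'E'
from h import *; from cell import *
s=ctrl.sense(); im=read_camera("wrist"); cv2.imwrite("pics/w5.png",cv2.resize(im[120:384,100:412],None,fx=2.5,fy=2.27,interpolation=cv2.INTER_CUBIC))
print(s["position"],s["time"],Rq(s),s["force"])
E
```

```text
[ 0.5447 -0.2715  0.0508] 7.975 [[-0.3708  0.9287  0.0026]
 [ 0.9287  0.3708 -0.0009]
 [-0.0018  0.0021 -1.    ]] [ 0.5157  0.5465 -0.9987]
```

View pics/w5.png

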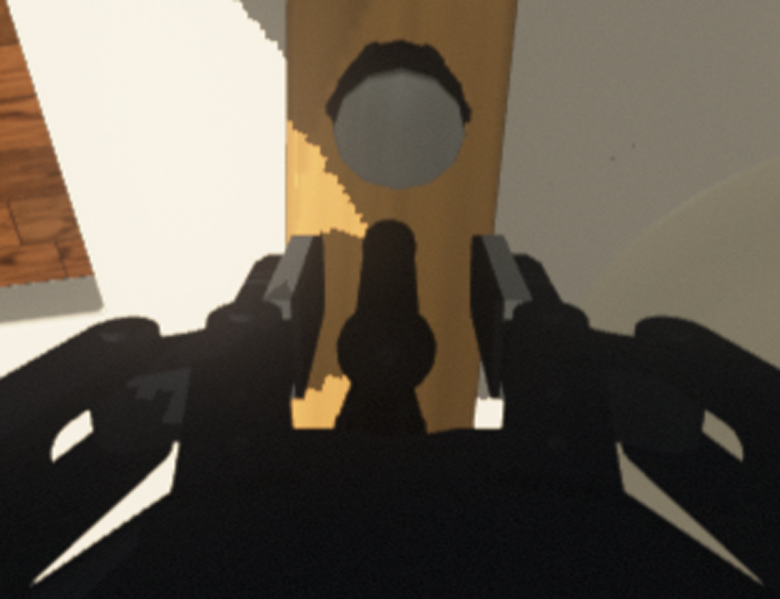

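The pin is centred between the fingers, with the ball at (387,348) and the shoulder at about (390,225) in the crop. I'll check the fore-aft offset numerically.

```bash
python3 - <<'E'
from h import *; from cell import *
s=ctrl.sense(); cp=camera_params("wrist"); M=cp["mount"]
for x in (-.003,0,.003): 
  p=proj([[x,0,-.043],[x+.006,0,.0088]],cp["mtx"],M); print(x,(p-[100,120])*[2.5,2.27])
E
```

```text
-0.003 [[390.5115 372.4323]
 [392.3205 238.3457]]
0 [[390.467  358.5762]
 [392.2982 227.9786]]
0.003 [[390.4218 344.5252]
 [392.2756 217.5096]]
```

move_arm:
  moves:
    - {"translation": [0.15, 0, 0], "rotation": [0, 0, 0], "jaw": 0.5}
    - {"translation": [0.15, 0, 0], "rotation": [0, 0, 0], "jaw": 1}
    - {"translation": [0.15, 0, 0], "rotation": [0, 0, 0], "jaw": 1}
    - {"translation": [0.15, 0, 0], "rotation": [0, 0, 0], "jaw": 1}
    - {"translation": [0.15, 0, 0], "rotation": [0, 0, 0], "jaw": 1}
  newtons: 40

```text
time: 8.65
position: [0.5435, -0.2699, 0.0499]
orientation: [0.0, 0.561, 0.828, 0.0]
force: [-1.8, -0.6, 6.3]
grip_width: 0.0118
finger_force: 38.9
```

```bash
python3 - <<'E'
from h import *; from cell import *
q=[.589,.0256,-.1455]; s=ctrl.sense(); Rt=panel_tool(q)
for h in (.025,.10): print(rel(s,Rt,pp(q,[-.025,.03,.016+.044+h],.039)[0]))
E
```

```text
(array([30.9898, 12.1391, -6.04  ]), array([-0.1816, -0.3156, -1.0348]))
(array([ 32.2728,   9.9274, -13.0907]), array([-0.1816, -0.3156, -1.0348]))
```

move_arm:
  moves:
    - {"translation": [0, 0, -1.5], "rotation": [0, 0, 0], "jaw": 1}
    - {"translation": [0, 0, -4.5], "rotation": [0, 0, 0], "jaw": 1}
    - {"translation": [0, 0, -9], "rotation": [0, 0, 0], "jaw": 1}
    - {"translation": [2, 0.6, -13], "rotation": [0, 0, 0], "jaw": 1}
    - {"translation": [6, 1.8, -13], "rotation": [-0.027, -0.047, -0.155], "jaw": 1}
    - {"translation": [11, 3.3, -13], "rotation": [-0.054, -0.094, -0.31], "jaw": 1}
    - {"translation": [16, 5, -13], "rotation": [-0.081, -0.141, -0.465], "jaw": 1}
    - {"translation": [21, 6.5, -13], "rotation": [-0.108, -0.188, -0.62], "jaw": 1}
    - {"translation": [26, 8, -13], "rotation": [-0.135, -0.235, -0.775], "jaw": 1}
    - {"translation": [30, 9.2, -13], "rotation": [-0.162, -0.282, -0.93], "jaw": 1}
    - {"translation": [32.3, 9.9, -13.1], "rotation": [-0.182, -0.316, -1.035], "jaw": 1}
    - {"translation": [32.3, 9.9, -13.1], "rotation": [-0.182, -0.316, -1.035], "jaw": 1}
    - {"translation": [31.5, 11.2, -9], "rotation": [-0.182, -0.316, -1.035], "jaw": 1}
    - {"translation": [31, 12.1, -6], "rotation": [-0.182, -0.316, -1.035], "jaw": 1}
    - {"translation": [31, 12.1, -6], "rotation": [-0.182, -0.316, -1.035], "jaw": 1}
    - {"translation": [31, 12.1, -6], "rotation": [-0.182, -0.316, -1.035], "jaw": 1}

```text
time: 10.65
position: [0.5415, 0.0623, 0.1106]
orientation: [0.174, 0.072, 0.982, -0.013]
force: [1.0, -0.1, 1.2]
grip_width: 0.0116
finger_force: 39.0
```

```bash
python3 - <<'E'
from h import *; from cell import *
q=[.589,.0256,-.1455]; s=ctrl.sense(); im=read_camera("wrist"); cv2.imwrite("pics/w6full.png",im)
print(s["position"],s["time"],s["grip_width"],s["force"],rel(s,panel_tool(q),pp(q,[-.025,.03,.016+.044+.025],.039)[0]))
cp=camera_params("wrist");T=wristT(cp,s)
h=proj(pp(q,[[-.025,.03,.016],[-.025,0,.032]],.039),cp["mtx"],T); t=proj([[0,0,.044],[.0,0,.008]],cp["mtx"],cp["mount"])
print(h,t)
cv2.imwrite("pics/w6.png",cv2.resize(im[150:290,170:360],None,fx=4,fy=4,interpolation=cv2.INTER_CUBIC))
print((h-[170,150])*4,(t-[170,150])*4)
E
```

```text
[0.5415 0.0623 0.1106] 10.65 0.01162045739150717 [ 0.9619 -0.1229  1.155 ] (array([0.0324, 0.0592, 0.0192]), array([-0.    ,  0.0007, -0.0014]))
[[259.8857 200.2976]
 [221.3943 206.3967]] [[259.2373 210.7153]
 [259.3569 230.196 ]]
[[359.5429 201.1905]
 [205.5773 225.5869]] [[356.9491 242.8614]
 [357.4275 320.7838]]
```

View pics/w6.png

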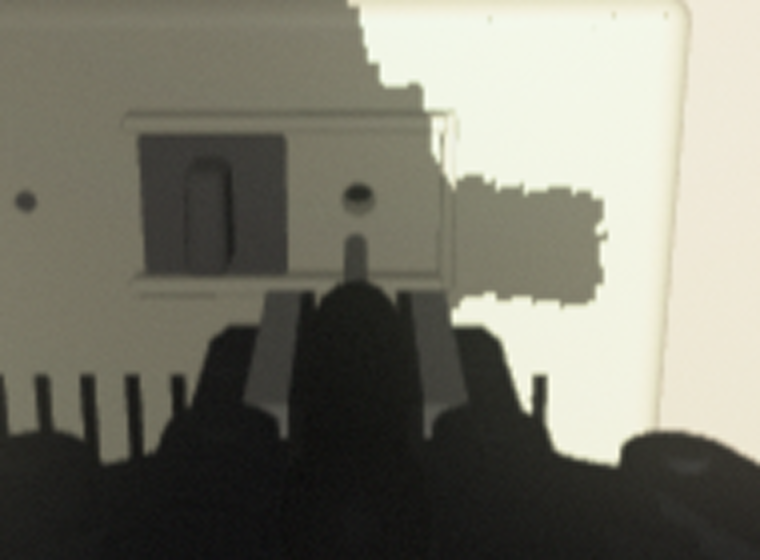

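The pin tip is at (356,235) and the hole at (358.5,199). Both agree with the model to about 0.5 mm; only the depth is uncertain. I've used all ten pictures, so I'll descend most of the way and recheck tip against hole numerically.

move_arm:
  moves:
    - {"translation": [0.0, 0.05, 1.0], "rotation": [0, 0, 0], "jaw": 1}
    - {"translation": [0.0, 0.05, 1.7], "rotation": [0, 0, 0], "jaw": 1}
    - {"translation": [0.0, 0.05, 1.7], "rotation": [0, 0, 0], "jaw": 1}
    - {"translation": [0.0, 0.05, 1.7], "rotation": [0, 0, 0], "jaw": 1}

```text
time: 11.2
position: [0.5467, 0.0626, 0.0935]
orientation: [0.173, 0.071, 0.982, -0.012]
force: [0.1, -0.1, -0.1]
grip_width: 0.0117
finger_force: 39.0
```

```bash
python3 - <<'E'
from h import *; from cell import *
q=[.589,.0256,-.1455]; s=ctrl.sense(); im=read_camera("wrist"); cv2.imwrite("pics/w7full.png",im)
cp=camera_params("wrist");T=wristT(cp,s)
print(s["force"],s["time"],rel(s,panel_tool(q),pp(q,[-.025,.03,.016+.044],.039)[0]))
print(proj(pp(q,[[-.025,.03,.016],[-.025,0,.032],[-.04,-.015,.019],[-.04,.015,.019]],.039),cp["mtx"],T), proj([[0,0,.044]],cp["mtx"],cp["mount"]))
g=cv2.cvtColor(im,cv2.COLOR_BGR2GRAY); print(g[184:220,246:274])
E
```

```text
[ 0.0965 -0.0963 -0.0657] 11.2 (array([-0.0701, -0.0464,  0.7306]), array([ 0.0003, -0.0001,  0.0002]))
[[258.6004 208.437 ]
 [216.5409 215.6725]
 [198.2714 190.6415]
 [238.4942 190.6549]] [[259.2397 210.7144]]
[[103 105 102 ... 111 112 112]
 [108 107 108 ... 116 116 117]
 [121 121 121 ... 128 129 129]
 ...
 [117 116 116 ... 120 121 121]
 [117 117 117 ... 120 121 121]
 [117 116 118 ... 118 122 120]]
```

```bash
python3 - <<'E'
import cv2
g=cv2.cvtColor(cv2.imread("pics/w7full.png"),cv2.COLOR_BGR2GRAY)
print("    "+" ".join(f"{c:3d}" for c in range(248,272)))
for r in range(197,222): print(r," ".join(f"{v:3d}" for v in g[r,248:272]))
print("row200",g[200,190:245])
E
```

```text
248 249 250 251 252 253 254 255 256 257 258 259 260 261 262 263 264 265 266 267 268 269 270 271
197 121 119 122 122 122 123 120 121 122 122 123 122 122 125 124 124 123 124 124 125 124 124 123 126
198 122 120 119 119 119 121 121 122 122 123 123 123 122 121 123 122 125 124 125 125 124 126 127 126
199 119 120 120 121 120 121 120 121 121 122 120 123 122 123 125 124 123 124 124 124 123 125 126 125
200 120 120 120 120 120 120 122 121 122 123 122 122 122 123 123 125 124 124 124 123 124 124 124 125
201 119 120 121 120 120 120 120 121 121 121 121 123 123 122 121 123 123 123 123 124 123 126 125 124
202 119 119 118 121 121 120 118 118 118 118 117 118 121 122 121 122 123 123 123 125 123 124 123 124
203 120 120 121 120 120 119 119 114  97  93  89  92 103 116 122 122 121 123 123 123 124 125 122 123
204 119 119 121 120 120 120 110  88  60  55  50  53  69  95 117 121 123 122 125 124 123 124 124 124
205 119 120 118 119 118 118  98  58  41  41  41  39  47  66 104 121 122 122 121 122 123 122 122 125
206 119 118 120 120 119 114  89  56  41  39  39  38  43  61  98 117 123 122 122 122 123 123 125 124
207 
[... 1027 characters left out ...]
 112  70  65  65  65  67  82 114 121 119 121 121 120 121 120 120 120
218 117 118 117 117 118 118 119 111  70  65  65  64  65  82 116 120 119 118 119 118 120 120 121 120
219 118 117 117 115 117 116 116 109  68  62  58  57  58  75 113 115 119 120 120 118 120 119 119 118
220 115 115 117 116 116 112  93  85  52  46  43  42  43  57  85 101 115 119 120 119 119 121 119 119
221 115 116 115 119 110  87  57  50  34  32  34  32  34  36  48  67  84 104 118 121 119 117 117 116
row200 [117 118 117 119 117 118 117 117 110  66  60  60  60  60  59  60  61  59
  61  60  59  54  49  50  48  49  48  48  49  46  44  42  41  42  58  59
  59  60  60  61  59  60  61  61  61  61  59  61  72 113 118 118 118 121
 119]
```

move_arm:
  moves:
    - {"translation": [0.0, -0.04, 0.2], "rotation": [0, 0, 0], "jaw": 1}
    - {"translation": [0.0, -0.04, 0.4], "rotation": [0, 0, 0], "jaw": 1}
    - {"translation": [0.0, -0.04, 0.4], "rotation": [0, 0, 0], "jaw": 1}
    - {"translation": [0.0, -0.04, 0.4], "rotation": [0, 0, 0], "jaw": 1}

```text
time: 11.75
position: [0.5481, 0.0619, 0.0897]
orientation: [0.173, 0.071, 0.982, -0.012]
force: [-0.1, 0.5, -0.2]
grip_width: 0.0118
finger_force: 39.0
```

```bash
cat > look.py <<'E'
from h import *; from cell import *; import sys
q=[.589,.0256,-.1455]; s=ctrl.sense(); im=read_camera("wrist"); cv2.imwrite(f"pics/{sys.argv[1]}full.png",im)
cp=camera_params("wrist");T=wristT(cp,s)
print(s["force"],s["time"],rel(s,panel_tool(q),pp(q,[-.025,.03,.016+.044],.039)[0]))
print(proj(pp(q,[[-.025,.03,.016]],.039),cp["mtx"],T), proj([[0,0,.042],[.001,0,.042]],cp["mtx"],cp["mount"]))
z=float(sys.argv[2]); print("mouth at tool z",z, proj([[0,0,z],[.001,0,z]],cp["mtx"],cp["mount"]))
g=cv2.cvtColor(im,cv2.COLOR_BGR2GRAY)
print("    "+" ".join(f"{c:3d}" for c in range(251,267)))
for r in range(200,218): print(r," ".join(f"{v:3d}" for v in g[r,251:267]))
E
python3 look.py w8 .044
```

```text
[-0.086   0.5211 -0.2231] 11.75 (array([-0.0681, -0.0025,  0.3312]), array([0.0003, 0.    , 0.0002]))
[[259.1775 210.1118]] [[259.2452 211.6142]
 [259.2462 210.3299]]
mouth at tool z 0.044 [[259.2396 210.7143]
 [259.2406 209.4414]]
    251 252 253 254 255 256 257 258 259 260 261 262 263 264 265 266
200 121 120 121 123 123 122 123 122 124 124 124 122 124 124 124 124
201 121 122 122 121 122 124 122 122 123 124 125 124 123 123 123 123
202 122 122 121 122 121 121 123 123 124 123 123 124 123 124 124 125
203 121 120 121 120 122 121 121 121 123 124 122 124 123 126 123 125
204 123 120 121 123 122 121 115 113 115 117 121 122 122 122 123 123
205 123 121 123 118 112  94  84  78  81  89 105 117 122 124 123 124
206 122 122 120 115  87  57  45  45  47  53  71  98 119 122 124 124
207 121 121 118 105  67  45  40  42  44  44  50  79 113 122 123 122
208 121 120 117  98  72  52  49  58  57  46  56  81 105 122 123 124
209 121 120 117  93  82  67  62  68  67  62  69  84 100 119 123 121
210 119 120 117  95  83  72  65  68  67  67  76  88 102 119 122 121
211 119 119 116 105  90  73  67  69  68  68  78  94 111 121 122 122
212 121 119 118 114  99  72  68  67  66  67  79 106 117 121 119 122
213 118 120 119 119 109  72  65  67  67  69  83 115 119 122 120 122
214 118 119 120 119 114  72  65  67  67  70  85 116 121 122 121 120
215 118 118 119 119 113  72  68  67  68  68  85 117 119 122 120 121
216 119 117 117 119 111  71  65  68  67  69  83 117 122 121 121 123
217 118 119 119 120 112  70  66  67  65  67  83 116 121 120 123 121
```

The lateral fit is within tolerance for any likely depth, so I'll descend a little more, gently.

move_arm:
  moves:
    - {"translation": [-0.03, 0, 0.1], "rotation": [0, 0, 0], "jaw": 1}
    - {"translation": [-0.03, 0, 0.2], "rotation": [0, 0, 0], "jaw": 1}
    - {"translation": [-0.03, 0, 0.3], "rotation": [0, 0, 0], "jaw": 1}
    - {"translation": [-0.03, 0, 0.4], "rotation": [0, 0, 0], "jaw": 1}
    - {"translation": [-0.03, 0, 0.4], "rotation": [0, 0, 0], "jaw": 1}

```text
time: 12.42
position: [0.5497, 0.0617, 0.086]
orientation: [0.173, 0.071, 0.982, -0.013]
force: [-0.1, -0.4, -0.2]
grip_width: 0.0117
finger_force: 39.0
```

```bash
python3 look.py w9 .042
```

```text
[-0.1186 -0.396  -0.1641] 12.425 (array([-0.0387, -0.0001, -0.0746]), array([0.0003, 0.    , 0.0001]))
[[259.2236 211.5402]] [[259.2452 211.6141]
 [259.2462 210.3298]]
mouth at tool z 0.042 [[259.2452 211.6141]
 [259.2462 210.3298]]
    251 252 253 254 255 256 257 258 259 260 261 262 263 264 265 266
200 122 123 123 123 124 124 125 124 126 124 124 124 124 125 126 126
201 124 124 124 123 123 125 123 123 124 124 125 124 124 125 124 125
202 122 124 122 122 122 124 123 124 125 123 123 125 125 125 126 125
203 123 122 120 122 124 123 123 123 123 124 126 124 124 124 123 124
204 122 121 121 123 122 123 122 124 122 123 123 124 122 123 127 126
205 122 119 122 122 121 121 119 117 119 121 124 124 123 124 123 124
206 121 120 121 120 120 112  98  91  93 105 115 120 124 124 125 124
207 121 122 121 119 102  80  58  52  54  69  86 107 122 124 124 125
208 120 120 119 109  76  46  50  57  58  49  52  78 114 123 123 124
209 121 119 119 102  67  51  59  70  68  59  52  70 106 123 123 124
210 121 121 117  94  76  64  64  69  68  65  68  81  98 119 123 124
211 119 121 115  93  83  71  67  69  68  70  74  86  98 118 124 124
212 120 120 117  96  84  72  67  68  68  69  73  89 105 120 122 124
213 120 120 118 106  92  70  66  66  67  68  73  96 114 121 123 122
214 119 119 118 115 104  70  66  67  67  67  79 107 119 122 122 122
215 120 120 120 121 112  72  67  67  66  70  83 115 121 122 122 122
216 119 119 120 119 113  70  66  68  68  68  85 117 122 122 123 122
217 119 119 119 120 112  71  66  67  66  69  84 117 122 121 121 123
```

move_arm:
  moves:
    - {"translation": [-0.02, 0, 0.1], "rotation": [0, 0, 0], "jaw": 1}
    - {"translation": [-0.03, 0, 0.2], "rotation": [0, 0, 0], "jaw": 1}
    - {"translation": [-0.03, 0, 0.3], "rotation": [0, 0, 0], "jaw": 1}
    - {"translation": [-0.03, 0, 0.3], "rotation": [0, 0, 0], "jaw": 1}

```text
time: 12.98
position: [0.551, 0.0615, 0.0833]
orientation: [0.173, 0.071, 0.982, -0.012]
force: [0.3, 0.7, 0.4]
grip_width: 0.012
finger_force: 39.0
```

```bash
python3 look.py w10 .042
```

```text
[0.2829 0.7352 0.394 ] 12.975 (array([-0.0111, -0.0003, -0.3768]), array([ 0.0003, -0.    ,  0.0001]))
[[259.2286 212.569 ]] [[259.2452 211.614 ]
 [259.2462 210.3297]]
mouth at tool z 0.042 [[259.2452 211.614 ]
 [259.2462 210.3297]]
    251 252 253 254 255 256 257 258 259 260 261 262 263 264 265 266
200 121 121 121 123 121 123 122 122 124 125 123 124 123 125 123 124
201 121 122 121 122 120 121 120 122 123 124 121 123 123 123 125 124
202 122 120 122 120 123 122 120 122 122 122 123 123 123 125 123 124
203 121 122 122 123 121 122 123 123 122 122 124 124 123 122 122 124
204 122 122 121 122 123 121 122 121 122 121 123 121 121 123 123 124
205 120 120 121 121 121 121 122 121 122 123 121 123 123 123 122 125
206 122 120 119 120 121 120 117 119 116 117 120 121 121 122 122 124
207 121 120 121 119 118 111  95  91  87  92 106 120 121 123 124 122
208 118 119 120 116  95  79  63  66  65  60  71  96 119 122 123 123
209 119 120 118 105  67  53  60  69  68  60  53  71 112 122 122 122
210 119 118 113  93  67  56  65  67  68  64  54  67 101 119 121 123
211 117 119 111  89  75  65  63  68  69  65  67  80  94 117 121 120
212 119 120 113  92  81  71  66  68  67  66  72  84  95 116 122 121
213 118 116 115  96  85  67  68  66  68  67  72  86 100 118 120 122
214 118 119 117 105  90  68  66  67  66  64  73  94 111 118 120 121
215 118 119 117 115 103  68  65  66  66  67  76 108 118 122 119 120
216 118 118 120 118 111  70  64  64  67  69  81 115 120 119 120 121
217 117 118 118 117 112  71  63  65  65  66  83 117 121 122 118 121
```

The tip is now clipped by the near rim, so it's inside the mouth with no contact force. I'll continue in small steps and watch the force.

move_arm:
  moves:
    - {"translation": [-0.02, 0, 0.1], "rotation": [0, 0, 0], "jaw": 1}
    - {"translation": [-0.02, 0, 0.2], "rotation": [0, 0, 0], "jaw": 1}
    - {"translation": [-0.02, 0, 0.2], "rotation": [0, 0, 0], "jaw": 1}
    - {"translation": [-0.02, 0, 0.2], "rotation": [0, 0, 0], "jaw": 1}

```text
time: 13.52
position: [0.5519, 0.0614, 0.0815]
orientation: [0.173, 0.071, 0.982, -0.012]
force: [0.6, 0.5, -0.9]
grip_width: 0.0121
finger_force: 39.0
```

```bash
python3 look.py w11 .042
```

```text
[ 0.557   0.4943 -0.8782] 13.525 (array([ 0.0129, -0.0039, -0.5683]), array([0.0003, 0.0001, 0.0002]))
[[259.1821 213.1454]] [[259.2452 211.6142]
 [259.2462 210.3299]]
mouth at tool z 0.042 [[259.2452 211.6142]
 [259.2462 210.3299]]
    251 252 253 254 255 256 257 258 259 260 261 262 263 264 265 266
200 122 121 120 121 121 121 123 122 121 122 122 125 123 123 124 124
201 121 119 121 121 122 122 122 121 122 123 122 125 122 124 122 125
202 121 121 122 121 120 122 121 122 122 123 121 123 122 124 125 121
203 122 122 121 122 121 121 122 123 121 122 123 123 121 123 124 123
204 122 121 121 120 120 122 121 121 122 122 122 123 123 124 122 124
205 121 120 118 121 121 119 121 123 120 122 122 121 121 123 123 125
206 119 120 121 121 121 119 120 119 119 120 122 121 121 124 122 124
207 118 119 120 121 120 117 112 104 103 107 115 121 123 120 122 123
208 120 120 121 118 112  95  87  81  79  80  94 113 121 122 121 123
209 119 119 118 109  83  63  64  69  71  63  65  92 114 122 123 121
210 117 118 116 100  63  56  65  67  68  63  56  70 103 120 120 122
211 117 120 114  92  73  65  65  66  67  65  61  74  94 117 122 121
212 117 117 110  90  81  68  66  66  68  67  70  83  94 116 119 120
213 119 119 114  95  82  67  65  66  67  68  69  86  96 116 120 121
214 118 120 116 102  84  67  65  65  67  68  68  89 103 117 120 121
215 116 119 116 110  95  69  65  64  67  66  74  97 112 118 120 120
216 118 119 117 117 107  70  65  67  66  67  79 110 119 120 121 121
217 117 117 117 118 109  71  65  65  65  68  83 115 119 120 120 120
```

move_arm:
  moves:
    - {"translation": [-0.02, 0, 0.1], "rotation": [0, 0, 0], "jaw": 1}
    - {"translation": [-0.02, 0, 0.2], "rotation": [0, 0, 0], "jaw": 1}
    - {"translation": [-0.02, 0, 0.2], "rotation": [0, 0, 0], "jaw": 1}
    - {"translation": [-0.02, 0, 0.2], "rotation": [0, 0, 0], "jaw": 1}

```text
time: 14.08
position: [0.5527, 0.0612, 0.0797]
orientation: [0.173, 0.071, 0.982, -0.013]
force: [0.2, 0.8, -0.0]
grip_width: 0.0119
finger_force: 39.0
```

move_arm:
  moves:
    - {"translation": [-0.01, 0, 0.05], "rotation": [0, 0, 0], "jaw": 1}
    - {"translation": [-0.01, 0, 0.1], "rotation": [0, 0, 0], "jaw": 1}
    - {"translation": [-0.01, 0, 0.1], "rotation": [0, 0, 0], "jaw": 1}
    - {"translation": [-0.01, 0, 0.1], "rotation": [0, 0, 0], "jaw": 1}

```text
time: 14.58
position: [0.5531, 0.0612, 0.0788]
orientation: [0.173, 0.071, 0.982, -0.012]
force: [0.3, 0.0, 0.0]
grip_width: 0.0118
finger_force: 39.0
```

move_arm:
  moves:
    - {"translation": [0, 0, 0.05], "rotation": [0, 0, 0], "jaw": 1}
    - {"translation": [0, 0, 0.1], "rotation": [0, 0, 0], "jaw": 1}
    - {"translation": [0, 0, 0.1], "rotation": [0, 0, 0], "jaw": 1}
    - {"translation": [0, 0, 0.1], "rotation": [0, 0, 0], "jaw": 1}

```text
time: 15.08
position: [0.5535, 0.0612, 0.078]
orientation: [0.173, 0.071, 0.982, -0.012]
force: [-0.8, -0.2, 1.2]
grip_width: 0.0119
finger_force: 39.0
```

```bash
python3 look.py w12 .042
```

```text
[-0.832  -0.1902  1.1582] 15.075 (array([ 0.0522, -0.0033, -0.9614]), array([0.0003, 0.0003, 0.0001]))
[[259.1995 214.4994]] [[259.2452 211.6143]
 [259.2462 210.33  ]]
mouth at tool z 0.042 [[259.2452 211.6143]
 [259.2462 210.33  ]]
    251 252 253 254 255 256 257 258 259 260 261 262 263 264 265 266
200 121 122 121 121 123 121 123 121 122 121 123 123 123 123 123 126
201 121 121 121 120 122 122 122 122 122 123 123 123 122 125 123 124
202 121 120 121 121 120 120 121 121 122 122 124 122 124 124 123 124
203 121 122 121 123 121 122 121 124 122 122 123 122 124 124 122 125
204 121 120 121 120 120 121 120 120 121 125 123 124 123 124 125 124
205 119 120 120 121 121 120 122 122 120 121 122 122 122 124 124 124
206 118 120 120 120 119 120 121 121 122 121 122 121 120 121 122 122
207 118 120 121 122 120 121 119 120 119 121 121 121 121 124 123 121
208 120 119 119 121 119 116 115 113 114 115 119 121 122 121 121 123
209 119 119 119 118 110 100  92  90  93  96 108 116 120 121 122 121
210 120 120 118 111  88  72  70  71  71  73  76  94 116 121 122 123
211 118 119 117  99  65  58  66  66  68  67  55  70 101 119 119 120
212 119 119 113  92  60  59  64  68  66  67  64  74  97 116 116 122
213 118 118 111  85  75  64  66  66  67  67  71  83  94 112 117 120
214 118 119 108  87  82  66  64  66  66  66  73  84  92 114 119 121
215 118 117 113  94  82  68  66  65  65  66  73  86  99 117 121 121
216 117 117 115 103  86  66  64  66  65  65  72  92 110 118 119 121
217 117 118 116 114 101  69  65  66  65  66  76 104 118 119 120 121
```

The force along the panel normal is now about 1.4 N, so the tip is at the button. Now I'll press gently in steps.

move_arm:
  moves:
    - {"translation": [0, 0, 0.05], "rotation": [0, 0, 0], "jaw": 1}
    - {"translation": [0, 0, 0.1], "rotation": [0, 0, 0], "jaw": 1}
    - {"translation": [0, 0, 0.1], "rotation": [0, 0, 0], "jaw": 1}

```text
time: 15.5
position: [0.5538, 0.0611, 0.0769]
orientation: [0.173, 0.071, 0.982, -0.012]
force: [-0.6, -0.0, 1.3]
grip_width: 0.0119
finger_force: 39.1
```

move_arm:
  moves:
    - {"translation": [0, 0, 0.05], "rotation": [0, 0, 0], "jaw": 1}
    - {"translation": [0, 0, 0.1], "rotation": [0, 0, 0], "jaw": 1}
    - {"translation": [0, 0, 0.1], "rotation": [0, 0, 0], "jaw": 1}

```text
time: 15.88
position: [0.5542, 0.0611, 0.076]
orientation: [0.173, 0.071, 0.982, -0.012]
force: [-0.7, 0.2, 1.7]
grip_width: 0.0118
finger_force: 39.1
```

```bash
cat > f.py <<'E'
from h import *; from cell import *
q=[.589,.0256,-.1455]; F=[]
for i in range(6):
    s=ctrl.sense(); F.append(s["force"]); read_camera("wrist")
F=np.array(F)@panel_tool(q); print(s["time"],"tool-frame force mean",F.mean(0),"std",F.std(0)); print(rel(s,panel_tool(q),pp(q,[-.025,.03,.016+.044],.039)[0]))
E
python3 f.py
```

```text
16.125 tool-frame force mean [-0.1828  0.1013 -2.1554] std [0.3949 0.3836 0.3658]
(array([ 0.0481, -0.0044, -1.1625]), array([0.0004, 0.0002, 0.0002]))
```

move_arm:
  moves:
    - {"translation": [0, 0, 0.07], "rotation": [0, 0, 0], "jaw": 1}
    - {"translation": [0, 0, 0.14], "rotation": [0, 0, 0], "jaw": 1}
    - {"translation": [0, 0, 0.2], "rotation": [0, 0, 0], "jaw": 1}
    - {"translation": [0, 0, 0.2], "rotation": [0, 0, 0], "jaw": 1}

```text
time: 16.68
position: [0.5549, 0.0609, 0.0741]
orientation: [0.173, 0.071, 0.982, -0.012]
force: [-0.8, 0.9, 3.1]
grip_width: 0.0117
finger_force: 39.2
```

```bash
python3 f.py
```

```text
16.925 tool-frame force mean [ 0.2333  0.0127 -3.0358] std [0.5041 0.6202 0.8233]
(array([ 0.0462, -0.0038, -1.3643]), array([0.0003, 0.0002, 0.0001]))
```

move_arm:
  moves:
    - {"translation": [0, 0, 0.05], "rotation": [0, 0, 0], "jaw": 1}
    - {"translation": [0, 0, 0.05], "rotation": [0, 0, 0], "jaw": 1}
    - {"translation": [0, 0, 0.05], "rotation": [0, 0, 0], "jaw": 1}
    - {"translation": [0, 0, 0.05], "rotation": [0, 0, 0], "jaw": 1}
    - {"translation": [0, 0, 0.05], "rotation": [0, 0, 0], "jaw": 1}
    - {"translation": [0, 0, 0.05], "rotation": [0, 0, 0], "jaw": 1}
    - {"translation": [0, 0, 0.05], "rotation": [0, 0, 0], "jaw": 1}
    - {"translation": [0, 0, 0.05], "rotation": [0, 0, 0], "jaw": 1}
    - {"translation": [0, 0, 0.05], "rotation": [0, 0, 0], "jaw": 1}
    - {"translation": [0, 0, 0.05], "rotation": [0, 0, 0], "jaw": 1}
    - {"translation": [0, 0, 0.05], "rotation": [0, 0, 0], "jaw": 1}
    - {"translation": [0, 0, 0.05], "rotation": [0, 0, 0], "jaw": 1}
    - {"translation": [0, 0, 0.05], "rotation": [0, 0, 0], "jaw": 1}
    - {"translation": [0, 0, 0.05], "rotation": [0, 0, 0], "jaw": 1}
    - {"translation": [0, 0, 0.05], "rotation": [0, 0, 0], "jaw": 1}
    - {"translation": [0, 0, 0.05], "rotation": [0, 0, 0], "jaw": 1}

```text
time: 18.98
position: [0.555, 0.0609, 0.0737]
orientation: [0.173, 0.071, 0.982, -0.012]
force: [-0.9, -0.2, 2.5]
grip_width: 0.0122
finger_force: 39.2
```

```bash
sed -i 's/range(6)/range(20)/' f.py; python3 f.py
```

```text
19.925 tool-frame force mean [-0.1092  0.0762 -3.3133] std [0.4512 0.4258 0.5342]
(array([ 0.0464, -0.0039, -1.4165]), array([0.0003, 0.0002, 0.0002]))
```

move_arm:
  moves:
    - {"translation": [0, 0, 0], "rotation": [0, 0, 0], "jaw": 1}
    - {"translation": [0, 0, 0], "rotation": [0, 0, 0], "jaw": 1}
    - {"translation": [0, 0, 0], "rotation": [0, 0, 0], "jaw": 1}
    - {"translation": [0, 0, 0], "rotation": [0, 0, 0], "jaw": 1}
    - {"translation": [0, 0, 0], "rotation": [0, 0, 0], "jaw": 1}
    - {"translation": [0, 0, 0], "rotation": [0, 0, 0], "jaw": 1}
    - {"translation": [0, 0, 0], "rotation": [0, 0, 0], "jaw": 1}
    - {"translation": [0, 0, 0], "rotation": [0, 0, 0], "jaw": 1}
    - {"translation": [0, 0, 0], "rotation": [0, 0, 0], "jaw": 1}
    - {"translation": [0, 0, 0], "rotation": [0, 0, 0], "jaw": 1}
    - {"translation": [0, 0, 0], "rotation": [0, 0, 0], "jaw": 1}
    - {"translation": [0, 0, 0], "rotation": [0, 0, 0], "jaw": 1}
    - {"translation": [0, 0, 0], "rotation": [0, 0, 0], "jaw": 1}
    - {"translation": [0, 0, 0], "rotation": [0, 0, 0], "jaw": 1}
    - {"translation": [0, 0, 0], "rotation": [0, 0, 0], "jaw": 1}
    - {"translation": [0, 0, 0], "rotation": [0, 0, 0], "jaw": 1}

```text
time: 21.98
position: [0.555, 0.0609, 0.0737]
orientation: [0.173, 0.071, 0.982, -0.012]
force: [-0.9, 0.8, 2.2]
grip_width: 0.0123
finger_force: 39.2
```

```bash
python3 f.py; python3 - <<'E'
from cell import *; import cv2
from h import *
s=ctrl.sense(); g=cv2.cvtColor(read_camera("wrist"),cv2.COLOR_BGR2GRAY); cp=camera_params("wrist")
print(proj(pp([.589,.0256,-.1455],[[-.035,-.015,.019],[-.035,.015,.019]],.039),cp["mtx"],wristT(cp,s)))
for r in (200,205): print([int(c) for c in np.where(np.abs(np.diff(g[r,150:252].astype(int)))>20)[0]+150])
E
```

```text
22.925 tool-frame force mean [-0.1017  0.133  -3.1604] std [0.4146 0.3847 0.5239]
(array([ 0.044 , -0.0002, -1.4182]), array([0.0003, 0.0001, 0.0002]))
[[192.2217 204.4264]
 [236.9099 204.4411]]
[191, 236]
[191, 192, 236]
```

```bash
python3 -c "
from cell import ctrl
print(ctrl.job_done())"
```

```text
the job is handed in; nothing more can be done
None
```

I handed the job in at about 23 s: the shutter is fully open and the pin, still in the gripper, holds the button in at about 3.2 N (roughly 3.5 mm, estimated from that force); I had held it at least that firmly for over 5 s.

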